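# Push the plug-in modules home and shut the rack door

### The arm

A 6-joint arm with a two-finger parallel gripper is mounted at the origin on the work surface. World frame = base frame: x ahead of the robot, y to its left, z up, the work surface at z = 0. Lengths are in m, angles in degrees, forces in N, time in s.
With the tool pointing down it reaches from about 0.4 to 0.825 m from the base axis. Payload 7 kg.
Tool frame: the origin (TCP) lies between the finger pads; the fingertips stand 22 mm ahead of it and the grasp point (between the pads) lies 3 mm ahead of it; z points along the fingers, y is the line along which they close (so a half turn about z gives the same grasp; the last joint's range is limited). The gripper opens to 88 mm and grips with 3 to 60 N. Pads are 19 mm wide; open, the fingers measure 130 mm over their backs; the gripper's body (78 mm by 193 mm) begins 47 mm behind the grasp point.
Start: joints at [-50.128, 20.546, 0.682, 0, -70.136, -16.507], TCP at [0.268, -0.62, 0.249] pointing down, gripper open.
Joint ranges: [-176.03, 176.03], [-82.01, 121.73], [-58.28, 71.71], [-173.87, 95.51], [-174.79, -0.11], [-173.66, 173.66]. Speed limits (degrees/s): [136.94, 136.94, 172.46, 180, 180, 180].

### API

Orientations are given as [roll, pitch, yaw] about the fixed x, y, z axes, in that order (R = Rz(yaw) Ry(pitch) Rx(roll)).
In Python, from plant import ctrl gives the robot as it stands.
- The arm moves only by the tool apply_moves, never from a script. Its argument "targets" is a list of rows, each an object with "travel": the shift along the tool's x, y, z in mm, a list of three; "roll": the turn about the tool's z in degrees; "jaw": the finger opening in mm, from 0 to 87.6. In form: [{"travel": [tx, ty, tz], "roll": roll, "jaw": jaw}, ...]. A call has 1 to 10 rows; each row shifts and turns the commanded pose from where the row before left it, along the tool's axes as they then stand; what a row does not reach is not made up. A row lasts 1/10 s, in which the tool goes at most 50 mm and 8.59 degrees, less where a joint would pass 70% of its speed; a pose out of reach is approached as far as the arm can. A call with a gripper value outside its range is refused whole. The fingers move at their own pace and stop on an object; the grip force is fixed at half the most. Time passes only in rows, so rows that do not move let the fingers close. It gives the time, the measured TCP pose, the force, the opening and the grip force at its end, in the units of the state.
- ctrl.get_obs(): the state, without advancing time (a new reading comes with each control period).
- ctrl.snapshot(name): name is "scene" or "top"; returns the picture (384x512x3 uint8, red, green, blue); there is no depth.
- ctrl.calibration(name): a dict with "K" (3x3 intrinsics, pixels), "extrinsics" (4x4, takes a point from camera to world coordinates). Camera axes: x right, y down, z forward; pixel columns grow to the right and rows downward; lengths in m; the calibration is good to about 2 mm. A picture is of the moment at which its call begins. calibration takes no time and is no camera call.
- ctrl.close_job(): hands the job in; it is judged then, once.
The state is a dict: "clock": time; "joint_pos": joint angles; "qvel": joint speeds; "tau": joint torques, N m; "tool_pos": TCP position; "orientation": TCP orientation; "force": force on the tool from outside, world axes, zero at the start; "moment": the same for the moment, N m; "opening": finger opening in m; "gripper_force": force on a finger pad.
Only numpy, scipy, OpenCV 4.12 (cv2) and the standard library are available. Lean on these libraries where they do the work, as an engineer would, in place of code of your own. Each camera call takes 0.05 s, during which the arm holds its last target. There are 200 camera calls.

### The job

Two of the four plug-in modules in the blue instrument rack stand out from the front: push each fully home with the fingertips, so that all four faceplates are flush, and then push the rack's front door fully shut. Only push: do not pull any module out further, and leave the things lying about where they are.

Things in the scene. Friction and masses are not known exactly. Their poses are not given: they have to be found in the camera images.
- rack: blue instrument rack fixed to the bench, 212 wide (y), 150 high; origin at bench level at its front, midway across; x points into the rack (the way modules are pushed in), y to its left, z up. Housing starts 20 mm behind the origin and is 230 deep, open in front, with four slots side by side at y = -70.5, -23.5, 23.5, 70.5 mm. Yaw within 0.2 rad
- door (a joint): front door: blue frame, clear pane, 222 wide, 8 thick, 20 to 150 mm above the bench, upright hinge at the rack's left front corner (rack x 0, y +112 mm). 0 = shut, against a stop, outer face at rack x = -8 mm; grows as it swings out to the robot (1.57 = straight out; starts at 1.7 to 2.15). Stays where left; takes about 0.12 N m. Small knob outside by the free edge, 70 mm up, 20 mm out
- door_hinge (a point): top of the door's hinge axis, 150 mm above the bench; at door angle q the door runs from here along (-sin q, -cos q) in the rack's x, y; its outer side, where it is pushed shut, looks along (-cos q, sin q) and lies 8 mm from the axis; a rim 16 deep turns in on the inner side
- door_edge (a point): top corner of the door's free edge, mid-thickness, 222 mm from the hinge, 150 mm above the bench
- module_a (a joint): how far the module with black vent slots stands out, m: 0 = home at a stop, faceplate flush with the housing (rack x = 20 mm). Slides stiffly (about 5 N), stays where left. Two of the four start 35 to 70 mm out; any may be in any slot. Aluminium faceplate 44 wide, 21.5 to 138.5 mm above the bench, top 35 mm bare; black pull tab 16 deep at 32 mm up
- face_a (a point): middle of the top edge of the front face of the module with black vent slots, 138.5 mm above the bench; moves with the module
- module_b (a joint): how far the module with a black rocker switch stands out, m: 0 = home at a stop, faceplate flush with the housing (rack x = 20 mm). Slides stiffly (about 5 N), stays where left. Two of the four start 35 to 70 mm out; any may be in any slot. Aluminium faceplate 44 wide, 21.5 to 138.5 mm above the bench, top 35 mm bare; black pull tab 16 deep at 32 mm up
- face_b (a point): middle of the top edge of the front face of the module with a black rocker switch, 138.5 mm above the bench; moves with the module
- module_c (a joint): how far the module with three brass sockets in a column stands out, m: 0 = home at a stop, faceplate flush with the housing (rack x = 20 mm). Slides stiffly (about 5 N), stays where left. Two of the four start 35 to 70 mm out; any may be in any slot. Aluminium faceplate 44 wide, 21.5 to 138.5 mm above the bench, top 35 mm bare; black pull tab 16 deep at 32 mm up
- face_c (a point): middle of the top edge of the front face of the module with three brass sockets in a column, 138.5 mm above the bench; moves with the module
- module_d (a joint): how far the module with a small green window stands out, m: 0 = home at a stop, faceplate flush with the housing (rack x = 20 mm). Slides stiffly (about 5 N), stays where left. Two of the four start 35 to 70 mm out; any may be in any slot. Aluminium faceplate 44 wide, 21.5 to 138.5 mm above the bench, top 35 mm bare; black pull tab 16 deep at 32 mm up
- face_d (a point): middle of the top edge of the front face of the module with a small green window, 138.5 mm above the bench; moves with the module
- phone: a phone lying flat on the bench in front of the rack, 72 x 150 x 8, low enough for the door to pass over; origin at the centre of its underside. Leave it alone
- screwdriver: a screwdriver with a yellow handle lying on the bench right of the phone, about 200 long and 30 high; origin on its underside. Leave it alone
- card_stack: a stack of three spare green circuit boards on the bench to the right of the rack, 100 x 160 x 65; origin at the centre of its underside. Leave it alone
- mug: a white mug, 80 across and 90 high, to the left of the rack; origin at the centre of its underside. Leave it alone
- marker: a yellow marker lying on the rear half of the rack's top, 120 x 14 x 12; origin at the centre of its underside. Leave it alone
- multimeter: an orange multimeter lying on the bench beside the rear of the rack, on its left, 170 x 82 x 46; origin at the centre of its underside. Leave it alone

How it is judged:
By the outcome, as a careful person would: the job done as asked, in the order asked, and still so for the second after the job is handed in, with the robot touching nothing.
It also fails if it takes over 64 s, if anything falls off the work surface, if the arm or the gripper's body presses on something with over 40 N, if the wrist force passes 120 N, or if a joint passes its speed limit or range.

## Working session

There is one attempt and no reset: what is moved stays moved. The work goes in short steps, Python scripts to look and compute and a tool call to move; the robot and the scene stay as the last step left them, time stands still between calls to the robot, and variables do not carry over. Pictures are saved under pics/ and viewed, at most 10 in all, crops included, and the job is handed in when it is done.

Besides the shell and the picture viewer there is one more tool, called as a command line: name --argument value ..., lists and objects as JSON in quotes. apply_moves: Moves the arm, as the interface text tells. Its arguments: {"type":"object","properties":{"targets":{"type":"array","items":{"type":"object","properties":{"travel":{"type":"array","items":{"type":"number"}},"roll":{"type":"number"},"jaw":{"type":"number"}}}}},"required":["targets"]}

```bash
mkdir -p pics; ls; python3 - <<'E'
from plant import ctrl
import cv2,numpy as np
o=ctrl.get_obs();print({k:np.round(v,3) for k,v in o.items()})
for n in ("scene","top"):
    im=ctrl.snapshot(n);cv2.imwrite(f"pics/{n}0.png",im[:,:,::-1]);c=ctrl.calibration(n);print(n,np.round(c["K"],2).tolist(),np.round(c["extrinsics"],4).tolist())
E
```

```text
pics
{'clock': np.float64(0.0), 'joint_pos': array([-5.0130e+01,  2.0592e+01,  6.3400e-01, -2.1000e-02, -7.0134e+01,
       -1.6506e+01]), 'qvel': array([-0.034, -0.038,  0.09 , -0.053, -0.027,  0.062]), 'tau': array([-0.0000e+00, -5.8270e+01,  2.9305e+01,  6.9970e+00,  7.0000e-03,
       -0.0000e+00]), 'tool_pos': array([ 0.267, -0.619,  0.248]), 'orientation': array([ 1.79906e+02, -8.00000e-03, -1.56643e+02]), 'force': array([ 0.138, -0.791, -0.152]), 'moment': array([-0.005, -0.007, -0.021]), 'gripper_force': np.float64(0.0), 'opening': np.float64(0.088)}
scene [[374.86, 0.0, 253.49], [0.0, 374.86, 191.72], [0.0, 0.0, 1.0]] [[-0.583, -0.773, 0.2502, 0.2682], [-0.8124, 0.5537, -0.1827, 0.2743], [0.0027, -0.3098, -0.9508, 1.2943], [0.0, 0.0, 0.0, 1.0]]
top [[443.45, 0.0, 258.64], [0.0, 443.45, 189.82], [0.0, 0.0, 1.0]] [[0.0183, -0.9866, 0.162, 0.3693], [-0.9997, -0.0204, -0.0114, 0.0447], [0.0145, -0.1618, -0.9867, 1.4311], [0.0, 0.0, 0.0, 1.0]]
```

View pics/scene0.png

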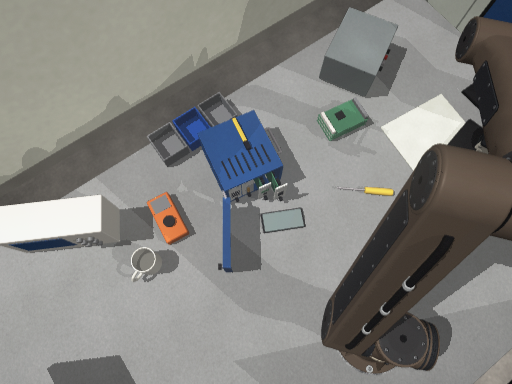

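View pics/top0.png

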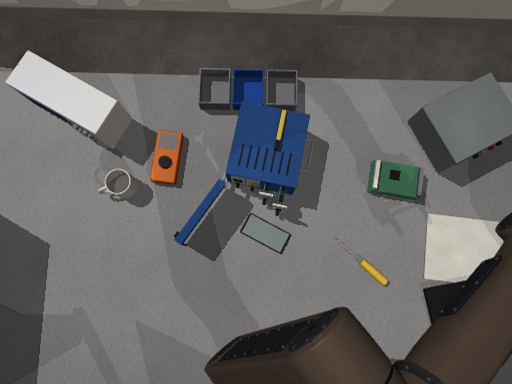

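The rack is near (268,147) in the top view. The door runs from about (224,182) to (178,240). Two white faceplates stand out on the right, near (266,200) and (280,207). I'll zoom in on them.

```bash
python3 - <<'E'
import cv2
a=cv2.imread("pics/top0.png")[95:250,165:325];cv2.imwrite("pics/t1.png",cv2.resize(a,None,fx=3.8,fy=3.8,interpolation=cv2.INTER_CUBIC))
a=cv2.imread("pics/scene0.png")[100:280,190:320];cv2.imwrite("pics/s1.png",cv2.resize(a,None,fx=3.3,fy=3.3,interpolation=cv2.INTER_CUBIC))
E
```

```text
(no output)
```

View pics/t1.png

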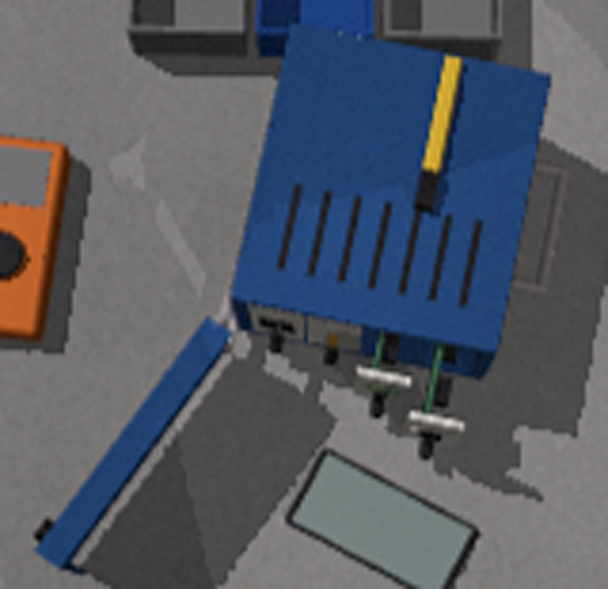

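View pics/s1.png

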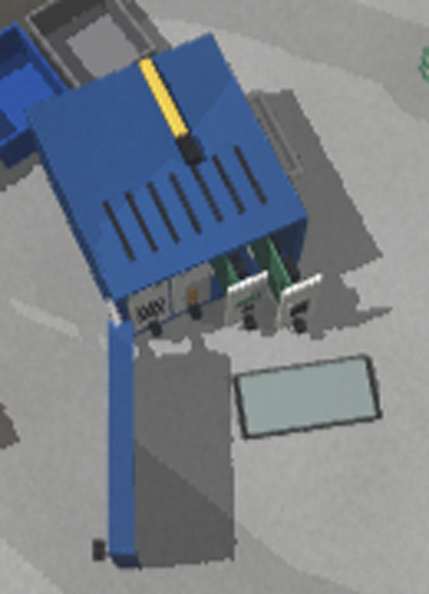

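```bash
cat > h.py <<'E'
import numpy as np
from plant import ctrl
def ray(n,u,v,z):
    c=ctrl.calibration(n);E=c["extrinsics"];d=E[:3,:3]@np.linalg.solve(c["K"],[u,v,1]);o=E[:3,3]
    return o+d*(z-o[2])/d[2]
E
python3 - <<'E'
from h import *
T=lambda u,v,z:ray("top",165+u/3.8-.37,95+v/3.8-.37,z)
S=lambda u,v,z:ray("scene",190+u/3.3-.35,100+v/3.3-.35,z)
P=dict(FL=(T(235,298,.15),S(105,300,.15)),FR=(T(493,350,.15),S(306,216,.15)),RL=(T(287,25,.15),S(28,108,.15)),RR=(T(550,77,.15),S(212,35,.15)),
 dL=(T(358,370,.1385),S(228,288,.1385)),dR=(T(410,380,.1385),S(268,272,.1385)),bL=(T(410,413,.1385),S(282,291,.1385)),bR=(T(463,428,.1385),S(321,275,.1385)),
 h=(T(217,326,.15),S(120,322,.15)),f=(T(56,558,.15),S(124,560,.15)))
for k,v in P.items(): print(k,*[np.round(x[:2]*1000) for x in v])
m={k:sum(v)/2 for k,v in P.items()}
ax=(m["FL"]+m["FR"]-m["RL"]-m["RR"])[:2]*-1; ay=(m["FL"]+m["RL"]-m["FR"]-m["RR"])[:2]
y1=np.arctan2(ax[1],ax[0]);y2=np.arctan2(-ay[0],ay[1]);yaw=(y1+y2)/2;print("yaw",y1,y2,np.linalg.norm(ax)/2,np.linalg.norm(ay)/2)
c,s=np.cos(yaw),np.sin(yaw);R=np.array([[c,-s],[s,c]])
cen=sum(m[k] for k in("FL","FR","RL","RR"))[:2]/4; o=cen-R@[.135,0];print("origin",o,"yaw",yaw)
for k,v in m.items():print(k,np.round(R.T@(v[:2]-o)*1000))
for p in [(0,.112),(-.05,-.0235),(-.05,-.0705)]:print(p,o+R@p)
E
```

```text
FL [628. 125.] [632. 136.]
FR [591. -75.] [589. -76.]
RL [850.  91.] [850.  84.]
RR [ 812. -119.] [ 809. -119.]
dL [575.  29.] [576.  29.]
dR [568. -11.] [566. -13.]
bL [542. -12.] [542. -13.]
bR [531. -53.] [533. -54.]
h [605. 139.] [605. 137.]
f [425. 254.] [416. 262.]
yaw -0.19492467268666583 -0.19105381738976426 0.22449880266243016 0.2100721107688841
origin [0.58757962 0.03167509] yaw -0.19298924503821505
FL [ 23. 105.]
FR [  23. -105.]
RL [247. 105.]
RR [ 248. -105.]
dL [-11.  -5.]
dR [-12. -47.]
bL [-36. -52.]
bR [-38. -94.]
h [ -3. 107.]
f [-207.  190.]
(0, 0.112) [0.6090605  0.14159584]
(-0.05, -0.0235) [0.53400071 0.01820104]
(-0.05, -0.0705) [ 0.52498642 -0.02792642]
```

apply_moves --targets '[{"travel":[0,0,0],"roll":8.59,"jaw":0},{"travel":[0,0,0],"roll":8.59,"jaw":0},{"travel":[0,0,0],"roll":8.59,"jaw":0},{"travel":[0,0,0],"roll":8.59,"jaw":0},{"travel":[-8,40,0],"roll":0,"jaw":0},{"travel":[-8,40,0],"roll":0,"jaw":0},{"travel":[-8,40,0],"roll":0,"jaw":0},{"travel":[-8,40,0],"roll":0,"jaw":0},{"travel":[-8,40,0],"roll":0,"jaw":0},{"travel":[-8,40,0],"roll":0,"jaw":0}]'

```text
clock: 1.1
tool_pos: [0.3607, -0.3915, 0.2483]
orientation: [180.0, -0.0, 169.0]
force: [1.4, -0.3, 0.2]
opening: 0.0129
gripper_force: 0.0
```

apply_moves --targets '[{"travel":[-8,43,0],"roll":0,"jaw":0},{"travel":[-8,43,0],"roll":0,"jaw":0},{"travel":[-8,43,0],"roll":0,"jaw":0},{"travel":[-8,43,0],"roll":0,"jaw":0},{"travel":[-8,43,0],"roll":0,"jaw":0},{"travel":[-8,43,0],"roll":0,"jaw":0},{"travel":[-8,43,0],"roll":0,"jaw":0},{"travel":[-8,43,0],"roll":0,"jaw":0},{"travel":[0,20,0],"roll":0,"jaw":0},{"travel":[0,0,0],"roll":0,"jaw":0}]'

```text
clock: 2.1
tool_pos: [0.4933, -0.0458, 0.2482]
orientation: [-180.0, -0.0, 169.2]
force: [0.3, -1.0, -0.5]
opening: 0.0005
gripper_force: 0.0
```

apply_moves --targets '[{"travel":[0,21,0],"roll":0,"jaw":0},{"travel":[0,0,30],"roll":0,"jaw":0},{"travel":[0,0,30],"roll":0,"jaw":0},{"travel":[0,0,30],"roll":0,"jaw":0},{"travel":[0,0,29],"roll":0,"jaw":0},{"travel":[-10,0,0],"roll":0,"jaw":0},{"travel":[0,0,0],"roll":0,"jaw":0}]'

```text
clock: 2.8
tool_pos: [0.508, -0.03, 0.13]
orientation: [-179.9, 0.0, 169.0]
force: [0.0, 0.4, 0.1]
opening: 0.001
gripper_force: 0.0
```

```bash
python3 - <<'E'
from h import *
import cv2
im=ctrl.snapshot("top")[:,:,::-1];cv2.imwrite("pics/top2.png",im)
a=cv2.resize(im[120:260,190:350],None,fx=2.5,fy=2.5,interpolation=cv2.INTER_CUBIC)
s=ctrl.snapshot("scene")[:,:,::-1];b=cv2.resize(s[140:280,200:360],None,fx=2.5,fy=2.5,interpolation=cv2.INTER_CUBIC)
cv2.imwrite("pics/c2.png",np.hstack([a,b]));print(ctrl.get_obs()["tool_pos"],ctrl.get_obs()["force"])
E
```

```text
[ 0.50793037 -0.02954607  0.13097877] [-0.33049537  0.14456417  0.20624973]
```

View pics/c2.png

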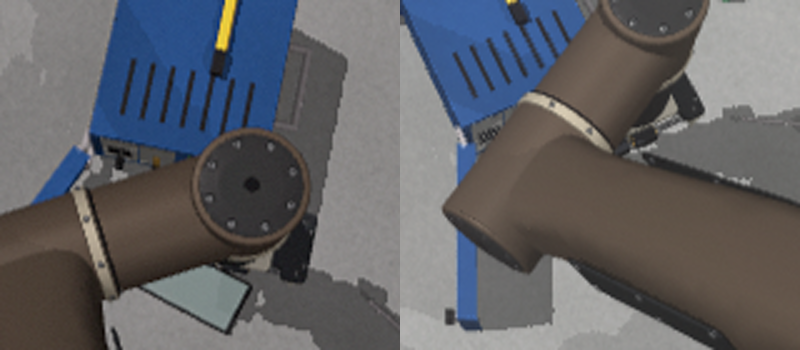

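apply_moves --targets '[{"travel":[-8,2,0],"roll":0,"jaw":0},{"travel":[-8,0,0],"roll":0,"jaw":0},{"travel":[-8,0,0],"roll":0,"jaw":0},{"travel":[-8,0,0],"roll":0,"jaw":0},{"travel":[-8,0,0],"roll":0,"jaw":0},{"travel":[-8,0,0],"roll":0,"jaw":0},{"travel":[-8,0,0],"roll":0,"jaw":0},{"travel":[-8,0,0],"roll":0,"jaw":0}]'

```text
clock: 3.7
tool_pos: [0.5699, -0.0395, 0.1298]
orientation: [180.0, -0.1, 169.0]
force: [-4.9, 3.1, 3.9]
opening: 0.0003
gripper_force: 2.8
```

apply_moves --targets '[{"travel":[-3,0,0],"roll":0,"jaw":0},{"travel":[-3,0,0],"roll":0,"jaw":0}]'

```text
clock: 3.9
tool_pos: [0.5756, -0.0407, 0.1296]
orientation: [180.0, -0.1, 169.0]
force: [-4.5, 3.6, 3.9]
opening: 0.0002
gripper_force: 2.6
```

apply_moves --targets '[{"travel":[-3,0,0],"roll":0,"jaw":0},{"travel":[-2,0,0],"roll":0,"jaw":0}]'

```text
clock: 4.1
tool_pos: [0.5804, -0.0416, 0.1296]
orientation: [180.0, -0.1, 169.0]
force: [-4.7, 2.9, 2.9]
opening: 0.0
gripper_force: 2.6
```

apply_moves --targets '[{"travel":[-2,0,0],"roll":0,"jaw":0}]'

```text
clock: 4.2
tool_pos: [0.5822, -0.0419, 0.1296]
orientation: [180.0, -0.1, 169.0]
force: [-4.9, 3.5, 2.9]
opening: 0.0003
gripper_force: 2.6
```

apply_moves --targets '[{"travel":[-1,0,0],"roll":0,"jaw":0}]'

```text
clock: 4.3
tool_pos: [0.5832, -0.0422, 0.1295]
orientation: [180.0, -0.1, 169.0]
force: [-4.4, 2.4, 2.7]
opening: 0.0003
gripper_force: 2.5
```

Rack x is now about 0.010, so the stop should be close.

apply_moves --targets '[{"travel":[-2,0,0],"roll":0,"jaw":0}]'

```text
clock: 4.4
tool_pos: [0.5849, -0.0425, 0.1295]
orientation: [180.0, -0.1, 169.0]
force: [-14.5, 7.5, 8.7]
opening: 0.0003
gripper_force: 7.7
```

apply_moves --targets '[{"travel":[-2,0,0],"roll":0,"jaw":0}]'

```text
clock: 4.5
tool_pos: [0.5849, -0.0426, 0.1294]
orientation: [-180.0, -0.3, 169.0]
force: [-21.0, 10.8, 17.4]
opening: 0.0002
gripper_force: 11.2
```

apply_moves --targets '[{"travel":[-1,0,0],"roll":0,"jaw":0}]'

```text
clock: 4.6
tool_pos: [0.5848, -0.0426, 0.1294]
orientation: [-180.0, -0.4, 169.0]
force: [-21.5, 12.3, 17.2]
opening: 0.0007
gripper_force: 11.8
```

apply_moves --targets '[{"travel":[30,0,0],"roll":0,"jaw":0},{"travel":[30,0,0],"roll":0,"jaw":0},{"travel":[0,0,0],"roll":0,"jaw":0},{"travel":[0,24,0],"roll":0,"jaw":0},{"travel":[0,23,0],"roll":0,"jaw":0},{"travel":[0,0,0],"roll":0,"jaw":0},{"travel":[-8,0,0],"roll":0,"jaw":0},{"travel":[-8,0,0],"roll":0,"jaw":0},{"travel":[-8,0,0],"roll":0,"jaw":0},{"travel":[-8,0,0],"roll":0,"jaw":0}]'

```text
clock: 5.6
tool_pos: [0.57, 0.0077, 0.1293]
orientation: [-180.0, -0.1, 168.9]
force: [-4.6, 3.0, 3.7]
opening: 0.0006
gripper_force: 2.8
```

apply_moves --targets '[{"travel":[-8,0,0],"roll":0,"jaw":0},{"travel":[-6,0,0],"roll":0,"jaw":0}]'

```text
clock: 5.8
tool_pos: [0.5838, 0.005, 0.1293]
orientation: [-180.0, -0.1, 168.9]
force: [-4.8, 3.7, 4.0]
opening: 0.0002
gripper_force: 2.7
```

apply_moves --targets '[{"travel":[-4,0,0],"roll":0,"jaw":0},{"travel":[-2,0,0],"roll":0,"jaw":0}]'

```text
clock: 6.0
tool_pos: [0.5897, 0.0039, 0.1293]
orientation: [-180.0, -0.1, 168.9]
force: [-5.0, 3.8, 3.3]
opening: 0.0006
gripper_force: 2.6
```

apply_moves --targets '[{"travel":[-3,0,0],"roll":0,"jaw":0},{"travel":[-2,0,0],"roll":0,"jaw":0}]'

```text
clock: 6.2
tool_pos: [0.5934, 0.0031, 0.1291]
orientation: [-180.0, -0.2, 168.9]
force: [-13.5, 8.0, 11.2]
opening: 0.0005
gripper_force: 7.5
```

apply_moves --targets '[{"travel":[-2,0,0],"roll":0,"jaw":0}]'

```text
clock: 6.3
tool_pos: [0.5934, 0.0031, 0.1292]
orientation: [-180.0, -0.4, 168.9]
force: [-23.1, 12.9, 19.0]
opening: 0.0002
gripper_force: 12.9
```

apply_moves --targets '[{"travel":[-1,0,0],"roll":0,"jaw":0}]'

```text
clock: 6.4
tool_pos: [0.5934, 0.003, 0.1292]
orientation: [-179.9, -0.5, 169.0]
force: [-24.7, 12.7, 18.6]
opening: 0.0005
gripper_force: 13.4
```

apply_moves --targets '[{"travel":[40,0,0],"roll":0,"jaw":0},{"travel":[0,0,-40],"roll":0,"jaw":0},{"travel":[0,0,-40],"roll":0,"jaw":0},{"travel":[16,36,0],"roll":0,"jaw":0},{"travel":[16,36,0],"roll":0,"jaw":0},{"travel":[16,36,0],"roll":0,"jaw":0},{"travel":[16,36,0],"roll":0,"jaw":0},{"travel":[16,36,0],"roll":0,"jaw":0},{"travel":[16,36,0],"roll":0,"jaw":0},{"travel":[16,33,0],"roll":0,"jaw":0}]'

```text
clock: 7.4
tool_pos: [0.4961, 0.2777, 0.2097]
orientation: [180.0, 0.0, 169.0]
force: [0.5, 0.4, 1.3]
opening: 0.0001
gripper_force: 0.0
```

```bash
python3 - <<'E'
from h import *
import cv2
a=ctrl.snapshot("top")[100:280,130:330,::-1]
b=ctrl.snapshot("scene")[120:300,150:350,::-1]
cv2.imwrite("pics/c3.png",cv2.resize(np.hstack([a,b]),None,fx=2,fy=2,interpolation=cv2.INTER_CUBIC))
R=np.array([[.9814,.1918],[-.1918,.9814]]);p=ctrl.get_obs()["tool_pos"];print(p,R@(p[:2]-[.5876,.0317])*1)
H=np.array([0,.1095]);
prev=None
for q in np.arange(2.05,-.06,-.1):
    n=np.array([-np.cos(q),np.sin(q)]);s=.0095*abs(n[0])+.021*n[1]
    c=(H+.17*np.array([-np.sin(q),-np.cos(q)])+(.008+s)*n)*1000
    print(round(q,2),np.round(c),None if prev is None else np.round([-(c-prev)[0],(c-prev)[1]]));prev=c
E
```

```text
[0.49595489 0.27960496 0.20944639] [-0.04239234  0.26087146]
2.05 [-137.  215.] None
1.95 [-146.  201.] [ 10. -14.]
1.85 [-155.  186.] [  8. -15.]
1.75 [-162.  170.] [  7. -16.]
1.65 [-167.  153.] [  5. -17.]
1.55 [-171.  135.] [  3. -17.]
1.45 [-172.  119.] [  2. -16.]
1.35 [-173.  102.] [  0. -17.]
1.25 [-171.   85.] [ -1. -17.]
1.15 [-168.   68.] [ -3. -17.]
1.05 [-163.   52.] [ -5. -17.]
0.95 [-156.   36.] [ -7. -16.]
0.85 [-148.   20.] [ -9. -16.]
0.75 [-137.    5.] [-10. -15.]
0.65 [-125.   -9.] [-12. -14.]
0.55 [-112.  -21.] [-13. -13.]
0.45 [-97. -32.] [-15. -11.]
0.35 [-81. -42.] [-16. -10.]
0.25 [-64. -50.] [-17.  -8.]
0.15 [-46. -56.] [-18.  -6.]
0.05 [-27. -59.] [-19.  -4.]
-0.05 [ -8. -61.] [-19.  -2.]
```

View pics/c3.png

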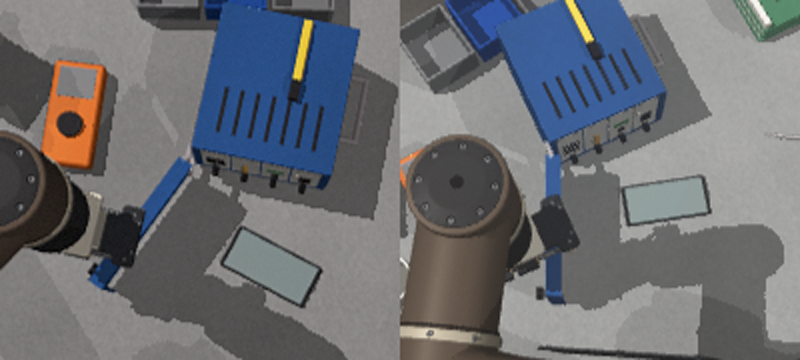

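All four modules now look flush. The tool sits outside the door, so I'll lower it and swing the door.

apply_moves --targets '[{"travel":[0,0,40],"roll":0,"jaw":0},{"travel":[0,0,40],"roll":0,"jaw":0},{"travel":[8,-12,0],"roll":0,"jaw":0},{"travel":[5,-13,0],"roll":0,"jaw":0},{"travel":[5,-15,0],"roll":0,"jaw":0},{"travel":[6,-16,0],"roll":0,"jaw":0},{"travel":[5,-17,0],"roll":0,"jaw":0},{"travel":[3,-17,0],"roll":0,"jaw":0},{"travel":[2,-16,0],"roll":0,"jaw":0}]'

```text
clock: 8.4
tool_pos: [0.442, 0.1776, 0.1303]
orientation: [179.9, 0.1, 169.0]
force: [1.7, 1.2, 1.3]
opening: 0.0006
gripper_force: 0.6
```

apply_moves --targets '[{"travel":[0,-17,0],"roll":0,"jaw":0},{"travel":[-1,-17,0],"roll":0,"jaw":0},{"travel":[-3,-17,0],"roll":0,"jaw":0},{"travel":[-5,-17,0],"roll":0,"jaw":0},{"travel":[-7,-16,0],"roll":0,"jaw":0}]'

```text
clock: 8.9
tool_pos: [0.4415, 0.0917, 0.1295]
orientation: [-180.0, -0.0, 169.0]
force: [1.3, 1.2, 0.2]
opening: 0.0002
gripper_force: 0.5
```

apply_moves --targets '[{"travel":[-9,-16,0],"roll":0,"jaw":0},{"travel":[-10,-14,0],"roll":0,"jaw":0},{"travel":[-12,-12,0],"roll":0,"jaw":0},{"travel":[-13,-12,0],"roll":0,"jaw":0},{"travel":[-15,-10,0],"roll":0,"jaw":0},{"travel":[-16,-9,0],"roll":0,"jaw":0},{"travel":[-14,-6,0],"roll":0,"jaw":0},{"travel":[-10,-4,0],"roll":0,"jaw":0},{"travel":[-8,-2,0],"roll":0,"jaw":0}]'

```text
clock: 9.8
tool_pos: [0.5307, -0.0115, 0.1292]
orientation: [-180.0, -0.1, 169.0]
force: [-1.0, 0.1, 0.3]
opening: 0.0007
gripper_force: 0.4
```

apply_moves --targets '[{"travel":[-8,-2,0],"roll":0,"jaw":0},{"travel":[-6,0,0],"roll":0,"jaw":0}]'

```text
clock: 10.0
tool_pos: [0.5443, -0.0155, 0.1294]
orientation: [-180.0, -0.0, 169.0]
force: [-0.3, -0.5, -0.3]
opening: 0.0006
gripper_force: 0.4
```

apply_moves --targets '[{"travel":[-5,0,0],"roll":0,"jaw":0},{"travel":[-4,0,0],"roll":0,"jaw":0},{"travel":[-3,0,0],"roll":0,"jaw":0},{"travel":[-2,0,0],"roll":0,"jaw":0}]'

```text
clock: 10.4
tool_pos: [0.5579, -0.0178, 0.1296]
orientation: [-180.0, 0.0, 169.0]
force: [-1.4, -0.4, -1.2]
opening: 0.0002
gripper_force: 0.4
```

apply_moves --targets '[{"travel":[-2,0,0],"roll":0,"jaw":0}]'

```text
clock: 10.5
tool_pos: [0.5597, -0.0182, 0.1296]
orientation: [-180.0, -0.0, 169.0]
force: [0.5, -0.5, 0.7]
opening: 0.0005
gripper_force: 0.4
```

apply_moves --targets '[{"travel":[-1,0,0],"roll":0,"jaw":0}]'

```text
clock: 10.6
tool_pos: [0.5608, -0.0185, 0.1296]
orientation: [-180.0, -0.0, 169.0]
force: [-2.2, 0.1, 0.8]
opening: 0.0001
gripper_force: 0.5
```

Rack x is about -0.017. I'll keep pushing until it meets the stop.

apply_moves --targets '[{"travel":[-1.5,0,0],"roll":0,"jaw":0}]'

```text
clock: 10.7
tool_pos: [0.5609, -0.0185, 0.1295]
orientation: [-180.0, -0.1, 169.0]
force: [-12.2, 5.9, 9.3]
opening: 0.0003
gripper_force: 6.3
```

apply_moves --targets '[{"travel":[-1.5,0,0],"roll":0,"jaw":0}]'

```text
clock: 10.8
tool_pos: [0.5609, -0.0186, 0.1295]
orientation: [-180.0, -0.3, 169.0]
force: [-18.1, 10.7, 15.4]
opening: 0.0006
gripper_force: 9.9
```

apply_moves --targets '[{"travel":[-1,0,0],"roll":0,"jaw":0}]'

```text
clock: 10.9
tool_pos: [0.5609, -0.0186, 0.1295]
orientation: [-180.0, -0.4, 169.0]
force: [-21.0, 10.7, 16.0]
opening: 0.0006
gripper_force: 11.4
```

apply_moves --targets '[{"travel":[5,0,0],"roll":0,"jaw":0},{"travel":[30,0,0],"roll":0,"jaw":0},{"travel":[30,0,-20],"roll":0,"jaw":0},{"travel":[0,-20,-40],"roll":0,"jaw":0},{"travel":[0,-40,-30],"roll":0,"jaw":0},{"travel":[0,-40,0],"roll":0,"jaw":0},{"travel":[0,-40,0],"roll":0,"jaw":0},{"travel":[0,-40,0],"roll":0,"jaw":0},{"travel":[0,-40,0],"roll":0,"jaw":0},{"travel":[0,-40,0],"roll":0,"jaw":0}]'

```text
clock: 11.9
tool_pos: [0.4511, -0.2637, 0.2201]
orientation: [-180.0, 0.1, 169.0]
force: [1.0, -0.7, -0.4]
opening: 0.0004
gripper_force: 0.0
```

```bash
python3 - <<'E'
from h import *
import cv2
a=ctrl.snapshot("top")[90:290,100:300,::-1]
b=ctrl.snapshot("scene")[90:290,150:350,::-1]
cv2.imwrite("pics/c4.png",cv2.resize(np.hstack([a,b]),None,fx=2,fy=2,interpolation=cv2.INTER_CUBIC))
E
```

```text
(no output)
```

View pics/c4.png

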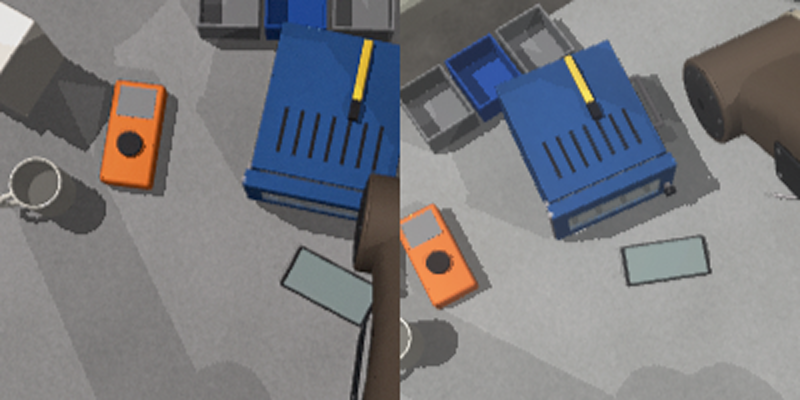

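The picture shows the door shut along the rack front (scene crop, from (555,225) to (672,180)). The phone, mug, multimeter and marker are where they were, so I'll hand in.

```bash
python3 -c "
from plant import ctrl
print(ctrl.close_job())"
```

```text
the job is handed in; nothing more can be done
None
```

I pushed both protruding modules (rocker switch and green window) home to their stops, then pushed the door shut against its stop, and handed the job in at about 12 s; the phone, mug, multimeter and marker look unmoved in the last pictures, which didn't show the screwdriver or card stack clearly.

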